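Slide a spring probe to the stop and hold it for a reading

ROBOT

A 6-joint arm with a two-finger parallel gripper is mounted at the origin on a cart in front of the work surface, level with it; the furniture and walls round the work are solid. World frame = base frame: x ahead of the robot, y to its left, z up, the work surface at z = 0. Lengths are in m, angles in rad, forces in N, time in s.
With the tool pointing down it reaches from about 0.25 to 0.725 m from the base axis. Payload 4 kg.
Tool frame: the origin (TCP) lies midway between the tips of the shut fingers; the grasp point (between the pads) lies 19 mm behind it; z points along the fingers, y is the line along which they close (so a half turn about z gives the same grasp; the last joint's range is limited). The gripper opens to 85 mm and grips with 20 to 120 N. Pads are 22 mm wide; open, the fingers measure 114 mm over their backs; the gripper's body (76 mm by 85 mm) begins 54 mm behind the grasp point. The pads swing forward as they close: fully open they stand 13 mm farther back than shut.
Start: joints at [1.314, 0.241, 0.005, 1.335, 0, 1.571], TCP at [0.127, 0.484, 0.2] pointing down, gripper open.
Joint ranges: [-2.72, 2.72], [-1.05, 1.87], [-1.09, 1.28], [-1.99, 2.15], [-1.42, 1.44], [-3.14, 3.14]. Speed limits (rad/s): [2.79, 2.79, 3.14, 3.14, 3.14, 3.14].

INTERFACE

Orientations are given as a unit quaternion [x, y, z, w].
In Python, from workcell import get_obs, camera, job_done, silhouettes gives the robot as it stands. The module is installed in compiled form; this text tells all that it offers.
- The arm moves only by the tool drive_tool, never from a script. Its argument "increments" is a list of rows, each a list of 3 entries, a list of its own where there are three numbers: the shift along the world's x, y, z in mm, then the turn, a rotation vector about the world's x, y, z in degrees, then the opening, from 0 (shut) to 1 (fully open). A call has 1 to 8 rows; each row shifts and turns the commanded pose from where the row before left it; what a row does not reach is not made up. A row lasts 1/12 s, in which the tool goes at most 41.7 mm and 7.16 degrees, less where a joint would pass 70% of its speed; a pose out of reach is approached as far as the arm can. A call is refused whole if a number of a shift passes 41.7 or a number of a turn 7.16, either way. A call with a gripper value outside its range is refused whole. The fingers move at their own pace and stop on an object; the grip force is fixed at half the most. Time passes only in rows, so rows that do not move let the fingers close. It gives the time, the measured TCP pose, the force, the opening and the grip force at its end, in the units of the state.
- get_obs(): the state, without advancing time (a new reading comes with each control period).
- camera(name): name is "side" or "top" or "wrist"; returns a dict with "image" (384x512x3 uint8, red, green, blue), "K" (3x3 intrinsics, pixels), "view" (4x4, takes a point from world to camera coordinates). Camera axes: x right, y down, z forward; pixel columns grow to the right and rows downward; lengths in m; the calibration is good to about 2 mm. The wrist camera is an equidistant fisheye: a pixel r from the principal point sees the ray r / f radians off the axis. A picture is of the moment at which its call begins. There is no depth.
- job_done(): hands the job in; it is judged then, once.
Trained networks look in a picture, given as the dict that the camera call returned (one of the last four; its "shot" number tells which), for a name from the list of things; names that differ only in an ending like _2 or _b are one class to them, and where a whole thing is asked for, a point or a joint stands for the part that bears it (a point fixed in the world has none). Each returns a list of dicts, best first, with "conf" (0 to 1); they miss things now and then, are a little off and sometimes report something else, mostly with a low value. They report only what shows in the picture. A call takes as long as a camera call. They do not tell look-alikes from the thing itself.
- silhouettes(query, picture): "region" (384x512 bool, what is visible of it) and "bbox" ([left, top, right, bottom] in pixels, round what is visible of it).
The state is a dict: "clock": time; "joint_pos": joint angles; "joint_vel": joint speeds; "tau": joint torques, N m; "eef_pos": TCP position; "tool_rot": TCP orientation; "ft_force": force on the tool from outside, world axes, zero at the start; "ft_torque": the same for the moment, N m; "grip_width": finger opening in m; "grasp_force": force on a finger pad.
Only numpy, scipy, OpenCV 4.12 (cv2) and the standard library are available. Lean on these libraries where they do the work, as an engineer would, in place of code of your own. Each camera call takes 0.05 s, during which the arm holds its last target. There are 200 camera calls.

TASK

Take the probe out of its holder and, holding it square to the sloping plate, set its brass foot on the red line at least 2 cm above the yellow stop bar with only light pressure. Keeping the foot lightly on the plate, slide it slowly down the red line until you feel the stop bar, without hitting the stop hard. Finish while still holding it there for a reading: foot pushed gently against the stop and on the line, probe square to the plate, spring foot pressed in about half way, everything else left where it is.

Things in the scene. Friction and masses are not known exactly. Their poses are not given: they have to be found in the camera images.
- probe: Spring probe, loose, 0.18 kg. Origin on its axis at the foot's end when the foot is out; z runs along the axis to the top at 130 mm. Black round grip with orange rings, 30 mm diameter, z = 50 to 130 mm (its bottom shoulder rests on the holder); steel stem, 18 mm diameter, z = 20 to 50; brass foot, 12 mm diameter, z = 0 to 20. Any yaw serves. Starts upright in the holder.
- foot_ball (a point): Centre of the ball end (radius 6 mm) of the brass foot, on the probe's axis; 6 mm above the probe's origin when the foot is out, and moves with the foot.
- probe_foot (a joint): Spring travel of the brass foot into the stem along the probe's axis: 0 = fully out, 0.008 = fully in (m). It takes 2 N to start it, 0.6 N more per mm, so about 4.4 N half way in (4 mm).
- holder: Grey block 70 x 70 x 52 mm, fixed to the table, with an upright hole of 21 mm through its middle in which the probe's stem stands. Origin at the centre of its underside.
- test_plate: Steel plate 140 x 100 mm on a blue stand, fixed to the table, sloping 15 degrees. Origin at the centre of its upper face, about 55 mm above the table; x runs up the slope along the red line (the line is y = 0), z is square to the face. The plate's upper face spans x = -70 to 70 mm, y = -50 to 50 mm.
- stop_bar: Yellow bar across the red line, 14 mm along x, 90 along y, 9 high, clamped by two dark screws (15 mm high, 34 mm either side of the line) at a varying place. Origin on the plate's face, in the middle of the bar's upper-slope side; axes as the plate's; the bar lies on the -x side. The foot's ball centre is at x = 6, z = 6 mm here when it bears on plate and stop.
- tape_measure: Black tape measure, 62 x 75 x 35 mm, loose bystander; origin at the centre of its underside.
- red_tin: Red tin, 71 mm diameter, 102 mm tall, loose bystander; origin at the centre of its underside.
- bearing: Ball bearing, 52 mm diameter, 15 mm high, loose bystander; origin at the centre of its underside.
Mind the look-alikes: they are no part of the job. There is more than one size of the probe; the job needs the smallest.

How it is judged:
On the way, in this order (a step that is already met when the one before it is completed fails the run):
1. the foot rests on the red line at least 2 cm above the stop, probe square to the plate (contact force between probe and test_plate above 0.5 N and y of foot_ball in the frame of test_plate between -0.006 and 0.006 m and angle between the z axis of probe and the z axis of test_plate, either way round below 0.21 rad and x of foot_ball in the frame of stop_bar above 0.023 m and contact force between probe and the fingers above 1 N), for 0.1 s.
2. the foot, still on the plate and the line, is slid close to the stop (contact force between probe and test_plate above 0.5 N and y of foot_ball in the frame of test_plate between -0.006 and 0.006 m and angle between the z axis of probe and the z axis of test_plate, either way round below 0.21 rad and x of foot_ball in the frame of stop_bar between 0.0085 and 0.016 m), for 0.05 s.
3. the foot bears against the stop while on the plate (contact force between probe and test_plate above 0.5 N and y of foot_ball in the frame of test_plate between -0.006 and 0.006 m and angle between the z axis of probe and the z axis of test_plate, either way round below 0.21 rad and contact force between probe and stop_bar above 0.4 N), for 0.1 s.
At the end, for the whole second after the job is handed in: The gripper still holds the probe, still and off its holder: foot pressing on the plate with 1.5 to 10 N and sprung in 1.5 to 6.8 mm, bearing on the stop bar with 0.4 to 20 N, within 6 mm of the red line, probe within 0.14 rad (8 degrees) of square to the plate (contact force between probe and test_plate between 1.5 and 10 N and value of joint probe_foot between 0.0015 and 0.0068 m and contact force between probe and stop_bar between 0.4 and 20 N and y of foot_ball in the frame of test_plate between -0.006 and 0.006 m and x of foot_ball in the frame of stop_bar between 0.003 and 0.009 m and angle between the z axis of probe and the z axis of test_plate, either way round below 0.14 rad and contact force between probe and the fingers above 2 N and contact force between probe and holder below 0.1 N and linear speed of probe below 0.01 m/s); the arm keeps its last pose, push and grip.
It fails at once if the stop is struck or pushed hard (over 25 N) (contact force between probe and stop_bar above 25 N).
It fails at once if the probe is pressed hard on the plate (over 15 N) (contact force between probe and test_plate above 15 N).
It fails at once if the hand or fingers touch the plate or stop (contact force between any of the arm, the fingers and test_plate above 0.5 N or contact force between any of the arm, the fingers and stop_bar above 0.5 N).
It fails at once if a bystander is moved more than 15 mm (distance of any of tape_measure, red_tin, bearing from where it was at the start of the episode above 0.015 m).
It also fails if it takes over 54 s, if anything falls off the work surface, if the arm or the gripper's body presses on something with over 40 N, if the wrist force passes 120 N, or if a joint passes its speed limit or range.

## Working session

There is one attempt and no reset: what is moved stays moved. The work goes in short steps, Python scripts to look and compute and a tool call to move; the robot and the scene stay as the last step left them, time stands still between calls to the robot, and variables do not carry over. Pictures are saved under pics/ and viewed, at most 13 in all, crops included, and the job is handed in when it is done.

Besides the shell and the picture viewer there is one more tool, called after ">>>" by a JSON object that holds its "op" and its "data". drive_tool: Moves the arm, as the interface text tells. Its arguments: {"type":"object","properties":{"increments":{"type":"array"}},"required":["increments"]}

```bash
mkdir -p pics; cat > h.py <<'E'
import numpy as np, cv2
from workcell import *
def proj(c,P):
    P=np.atleast_2d(P); q=(c["view"][:3,:3]@P.T).T+c["view"][:3,3]; u=(c["K"]@q.T).T; return u[:,:2]/u[:,2:]
def ray(c,uv):
    R=c["view"][:3,:3];o=-R.T@c["view"][:3,3]
    d=R.T@np.linalg.inv(c["K"])@np.array([uv[0],uv[1],1.]);return o,d/np.linalg.norm(d)
def atz(c,uv,z):
    o,d=ray(c,uv);return o+d*(z-o[2])/d[2]
def tri(c1,a,c2,b):
    o,d=ray(c1,a);p,e=ray(c2,b)
    s=np.linalg.lstsq(np.c_[d,-e],p-o,rcond=None)[0]
    x=o+d*s[0];y=p+e*s[1];return (x+y)/2,np.linalg.norm(x-y)
E
python3 - <<'E'
from h import *
np.set_printoptions(precision=3,suppress=True)
s=camera("side");t=camera("top")
import pickle;pickle.dump((s,t),open('c.pkl','wb'))
im=np.vstack([s["image"],t["image"]]);
for n,c in(("side",s),("top",t)):
    cv2.imwrite(f"pics/{n}0.png",cv2.resize(c["image"][:,:,::-1],(800,600),interpolation=cv2.INTER_CUBIC))
    print(n,-c["view"][:3,:3].T@c["view"][:3,3],c["K"][0],c["view"][2,:3])
    for q in ["probe","holder","test_plate","stop_bar","tape_measure","red_tin","bearing","foot_ball"]:
        for d in silhouettes(q,c): 
            v,u=np.nonzero(d["region"]);print(q,round(d["conf"],2),d["bbox"],u.mean().round(1),v.mean().round(1),len(u))
E
```

```text
side [0.823 0.504 0.981] [473.911   0.    260.237] [-0.285 -0.419 -0.862]
probe 0.92 [343.7, 258.1, 366.8, 284.0] 352.3 270.5 411
probe 0.71 [258.8, 111.7, 278.5, 164.9] 269.6 135.5 841
probe 0.7 [291.3, 145.6, 315.6, 195.3] 301.0 167.6 850
holder 0.92 [324.8, 258.1, 375.1, 309.4] 346.2 284.4 1191
test_plate 0.8 [175.7, 155.9, 249.5, 212.8] 210.0 184.3 1855
tape_measure 0.56 [222.4, 112.8, 252.3, 140.8] 238.8 126.1 725
red_tin 0.64 [149.8, 109.2, 185.4, 160.3] 167.1 134.5 1228
bearing 0.62 [305.1, 208.7, 334.0, 228.6] 320.1 217.7 372
bearing 0.4 [341.3, 256.7, 363.8, 277.9] 352.5 269.8 386
top [0.427 0.065 1.119] [442.734   0.    259.564] [ 0.087  0.021 -0.996]
probe 0.85 [295.8, 216.4, 315.4, 239.8] 304.7 226.8 329
probe 0.69 [146.8, 199.2, 163.9, 217.1] 154.0 206.3 250
probe 0.52 [241.0, 217.8, 265.9, 238.9] 254.6 228.6 317
holder 0.87 [143.8, 193.2, 180.3, 222.8] 162.9 207.8 769
test_plate 0.62 [279.2, 129.4, 334.7, 194.6] 305.1 161.5 2254
stop_bar 0.65 [293.4, 170.4, 330.6, 184.0] 308.6 177.0 240
tape_measure 0.77 [339.0, 209.3, 373.4, 241.5] 354.1 225.8 720
red_tin 0.95 [361.6, 137.8, 396.2, 173.3] 379.2 155.3 1008
red_tin 0.19 [337.0, 207.3, 370.1, 240.8] 353.9 225.8 691
bearing 0.5 [213.0, 222.2, 234.4, 242.5] 224.2 230.4 269
```

View pics/side0.png

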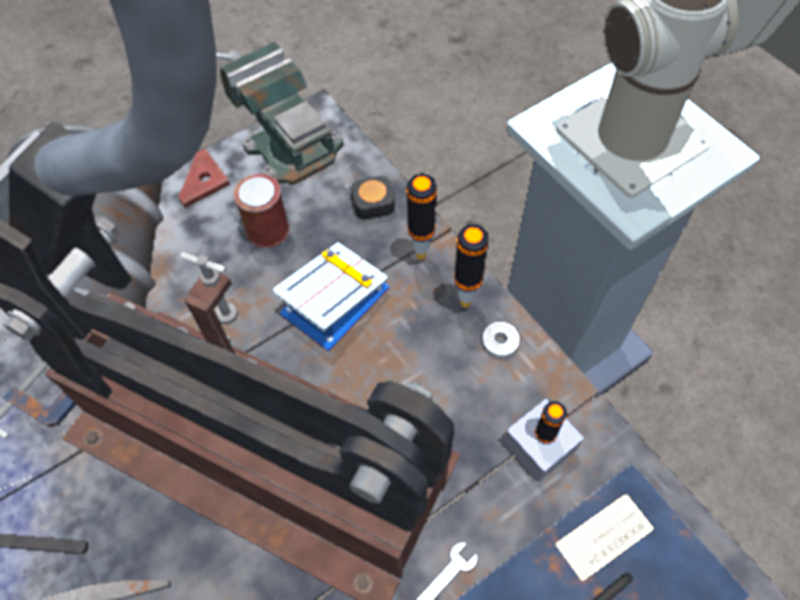

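View pics/top0.png

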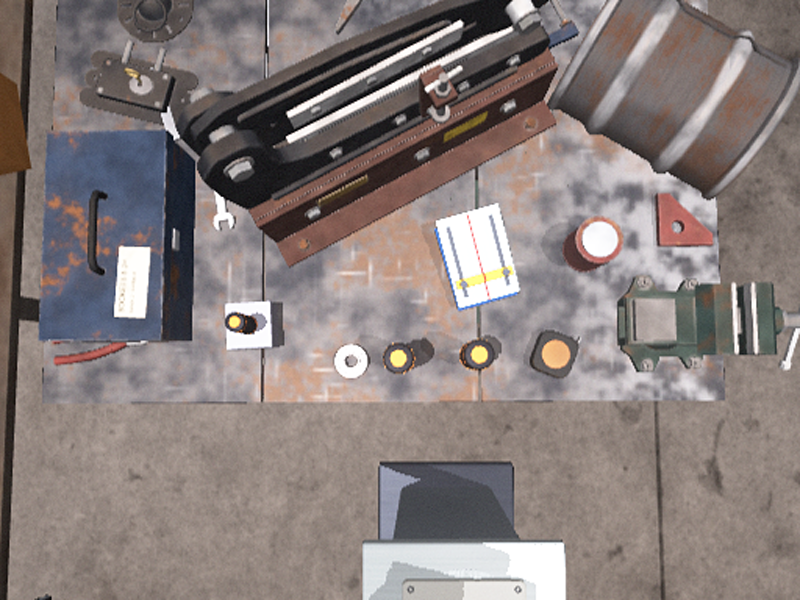

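The side view shows the white holder with the short probe at (550,425) in the 800x600 view, with two taller look-alikes at (422,205) and (470,265). The plate is at (330,290), its stop bar near (347,267). The top view shows the holder at (248,325) and the plate at (478,257), with the stop bar at its lower, near-robot end at (485,278). Next I work out the geometry.

```bash
python3 - <<'E'
from h import *
import pickle
np.set_printoptions(precision=4,suppress=True)
s,t=pickle.load(open('c.pkl','rb'))
o=get_obs();print(o["eef_pos"],o["tool_rot"],o["joint_pos"],proj(t,o["eef_pos"]),proj(s,o["eef_pos"]),proj(t,[0,0,0]),proj(s,[0,0,0]))
k=512/800
print("probe atz",[atz(t,(154,206.3),z) for z in(.1,.13)], "cap tri",tri(s,np.array((555,411))*k,t,np.array((235,321))*k))
print("holder corners top at z.052",[atz(t,np.array(p)*k,.052) for p in((225,303),(271,302),(272,347),(228,349))])
print("holder side at .052",[atz(s,np.array(p)*k,.052) for p in((508,436),(582,438),(544,474))])
for n,c,b in(("s",s,(165,140,255,225)),("t",t,(270,120,345,205))):
    x0,y0,x1,y1=b;f=min(800/(x1-x0),600/(y1-y0));f=int(f);print(n,f)
    cv2.imwrite(f"pics/p{n}.png",cv2.resize(c["image"][y0:y1,x0:x1,::-1],None,fx=f,fy=f,interpolation=cv2.INTER_CUBIC))
a=[c["image"][y0:y0+80,x0:x0+80,::-1] for c,x0,y0 in((s,310,245),(t,125,170))]
cv2.imwrite("pics/hold.png",cv2.resize(np.hstack(a),None,fx=5,fy=5,interpolation=cv2.INTER_CUBIC))
E
```

```text
[0.127  0.4836 0.1996] [0.1281 0.9918 0.     0.    ] [ 1.314   0.2406  0.005   1.3352 -0.      1.5708] [[ 63.8939 384.1976]] [[564.5507 204.06  ]] [[297.288  410.5934]] [[403.9733  88.0388]]
probe atz [array([0.4936, 0.331 , 0.1   ]), array([0.4916, 0.3232, 0.13  ])] cap tri (array([0.4931, 0.3316, 0.131 ]), np.float64(0.0013985168288138778))
holder corners top at z.052 [array([0.5271, 0.3684, 0.052 ]), array([0.5281, 0.2965, 0.052 ]), array([0.4581, 0.2942, 0.052 ]), array([0.4555, 0.3626, 0.052 ])]
holder side at .052 [array([0.5344, 0.3067, 0.052 ]), array([0.4579, 0.3646, 0.052 ]), array([0.5291, 0.3722, 0.052 ])]
s 7
t 7
```

View pics/ps.png

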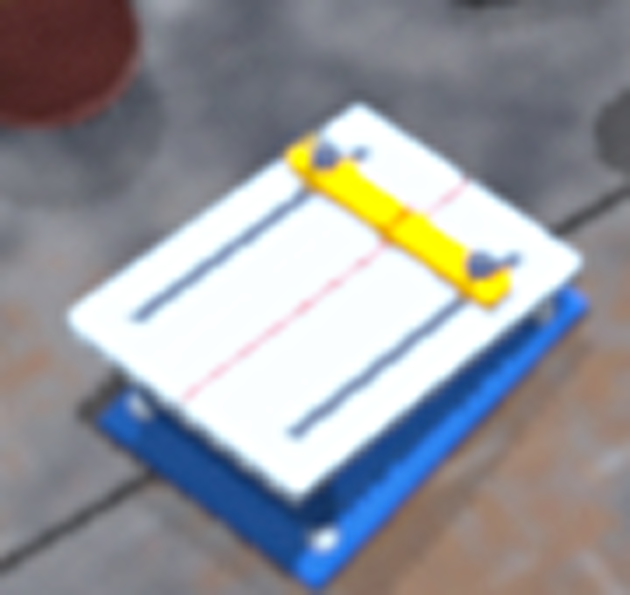

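View pics/pt.png

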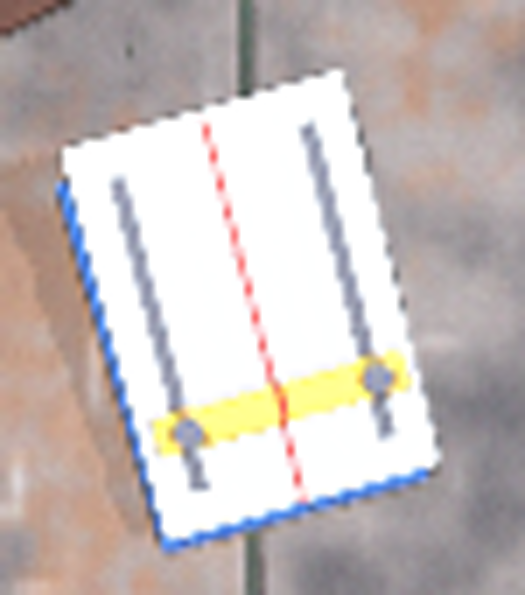

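View pics/hold.png

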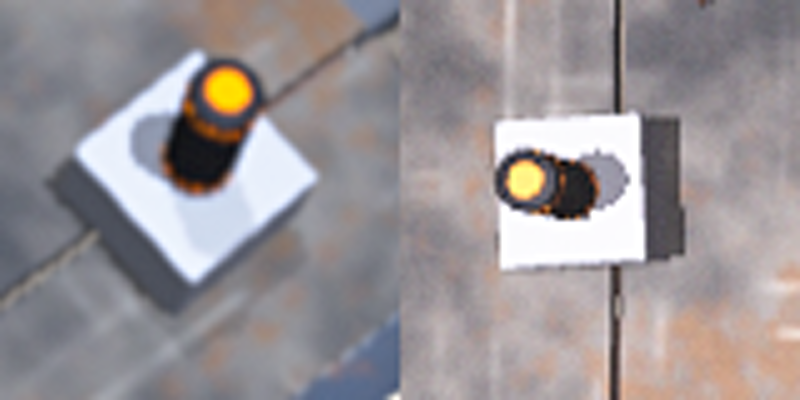

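The crops give the four plate corners in both views. In the side crop they are (70,318), (302,497), (582,260) and (358,103), and in the top crop (343,70), (62,150), (167,548) and (440,468). The bar's upper edge crosses the line near (277,388) in the top crop and (385,240) in the side crop. The probe sits clear in the holder. I'll fit the plate pose from these.

```bash
python3 - <<'E'
from h import *
import pickle
from scipy.optimize import least_squares
from scipy.spatial.transform import Rotation as R
np.set_printoptions(precision=4,suppress=True)
s,t=pickle.load(open('c.pkl','rb'))
cv=lambda L,o:(np.array(L,float)+.5)/7-.5+o
ts=cv([(343,70),(62,150),(167,548),(440,468)],(270,120)); ss=cv([(70,318),(302,497),(582,260),(358,103)],(165,140))
for a,b in zip(ts,ss): print(tri(t,a,s,b))
L=np.array([(70,-50,0),(70,50,0),(-70,50,0),(-70,-50,0)])/1e3
def P(x): return x[:3],R.from_euler('ZYX',x[3:6])
def f(x):
    p,r=P(x);W=r.apply(L)+p
    # each camera a small calibration shift is not modelled
    return np.r_[(proj(t,W)-ts).ravel(),(proj(s,W)-ss).ravel()]
x=least_squares(f,[.58,.0,.055,.1,-.26,0]).x
print("free",x,np.degrees(x[3:]),np.abs(f(x)).max())
g=lambda y:f(np.r_[y,-np.radians(15),0])
y=least_squares(g,x[:4]).x;print("fix",y,np.degrees(y[3]),g(y))
p,r=P(np.r_[y,-np.radians(15),0])
pickle.dump((p,r.as_matrix()),open('plate.pkl','wb'))
for n,c,uv,o in(("top e9",t,(277,388),(270,120)),("top low e9",t,(284,420),(270,120)),("s low face",s,(385,240),(165,140)),("s back top edge",s,(405,205),(165,140))):
  for h in(0,.009):
    q=cv([uv],o)[0];O,d=ray(c,q);O=r.inv().apply(O-p);d=r.inv().apply(d);print(n,h,O+d*(h-O[2])/d[2])
# line check
for c,us,o in((t,[(207,125),(302,500)],(270,120)),(s,[(183,400),(465,183)],(165,140))):
  for q in cv(us,o):
    O,d=ray(c,q);O=r.inv().apply(O-p);d=r.inv().apply(d);print("line",O-d*O[2]/d[2])
E
```

```text
(array([ 0.6759, -0.0552,  0.0717]), np.float64(0.0020212590940608733))
(array([0.6495, 0.0414, 0.0691]), np.float64(0.002439270386868714))
(array([0.5168, 0.0037, 0.0334]), np.float64(0.0021573851689705025))
(array([ 0.5442, -0.0921,  0.0361]), np.float64(0.0027353331526470165))
free [ 0.5967 -0.0254  0.053   0.2717 -0.2369 -0.0172] [ 15.5681 -13.5733  -0.9863] 0.8580385844858256
fix [ 0.5967 -0.0253  0.0532  0.2736] 15.67823542643688 [-0.2552  0.6219 -0.1541  0.7321 -0.0108 -0.8898  0.1394 -0.7614 -0.2028
 -0.143  -0.2509 -0.9675  0.1912  0.1901  0.3616  0.6144]
top e9 0 [-0.0284 -0.0011  0.    ]
top e9 0.009 [-0.027  0.     0.009]
top low e9 0 [-0.0399 -0.0006  0.    ]
top low e9 0.009 [-0.0384  0.0005  0.009 ]
s low face 0 [-0.029  -0.0025  0.    ]
s low face 0.009 [-0.0221  0.0026  0.009 ]
s back top edge 0 [-0.046  -0.0085  0.    ]
s back top edge 0.009 [-0.0389 -0.0034  0.009 ]
line [ 0.0661 -0.0011  0.    ]
line [-0.069   0.0005  0.    ]
line [ 0.0692 -0.0006  0.    ]
line [-0.0687 -0.0013  0.    ]
```

Plate fit: centre (0.597, -0.025, 0.053), yaw 15.7°, slope about 15°. The stop is at plate x ≈ -27 mm, and the probe axis at (0.493, 0.332) with its top at 0.131. All of these agree with the sizes given, so I start moving.

>>> {"op": "drive_tool", "data": {"increments": [[[0,-19,0],[0,0,-6],1],[[0,-19,0],[0,0,-6],1],[[0,-19,0],[0,0,-6],1],[[0,-19,0],[0,0,-6],1],[[0,-19,0],[0,0,-6],1],[[0,-19,0],[0,0,-6],1],[[0,-19,0],[0,0,-6],1],[[0,-19,0],[0,0,-6],1]]}}

```text
clock: 1.57
eef_pos: [0.1269, 0.3307, 0.1997]
tool_rot: [0.523, 0.853, 0.0, 0.0]
ft_force: [0.5, -0.9, -0.3]
grip_width: 0.0854
grasp_force: 0.0
```

>>> {"op": "drive_tool", "data": {"increments": [[[30,0,0],[0,0,-6],1],[[30,0,0],[0,0,-5.6],1],[[30,0,0],[0,0,0],1],[[30,0,0],[0,0,0],1],[[30,0,0],[0,0,0],1],[[30,0,0],[0,0,0],1],[[30,0,0],[0,0,0],1],[[30,0,0],[0,0,0],1]]}}

```text
clock: 2.23
eef_pos: [0.3686, 0.3314, 0.1997]
tool_rot: [0.604, 0.797, 0.0, -0.0]
ft_force: [0.0, 0.7, 0.2]
grip_width: 0.0852
grasp_force: 0.0
```

>>> {"op": "drive_tool", "data": {"increments": [[[30,0,0],[0,0,0],1],[[30,0,0],[0,0,0],1],[[25,0,0],[0,0,0],1],[[20,0,0],[0,0,0],1],[[10,0,0],[0,0,0],1],[[0,0,0],[0,0,0],1]]}}

```text
clock: 2.73
eef_pos: [0.4841, 0.3312, 0.1987]
tool_rot: [0.605, 0.796, -0.0, 0.0]
ft_force: [1.0, 0.2, 0.0]
grip_width: 0.0854
grasp_force: 0.0
```

```bash
python3 - <<'E'
from h import *
np.set_printoptions(precision=4,suppress=True)
w=camera("wrist");R=w["view"][:3,:3];o=-R.T@w["view"][:3,3];print(o,get_obs()["eef_pos"])
K=w["K"]
def wr(uv):
    x,y=uv[0]-K[0,2],uv[1]-K[1,2];r=np.hypot(x,y);th=r/K[0,0]
    return R.T@np.array([np.sin(th)*x/r,np.sin(th)*y/r,np.cos(th)])
h=cv2.cvtColor(w["image"],cv2.COLOR_RGB2HSV)
m=(cv2.inRange(h,(12,150,150),(32,255,255)))
n,l,st,c=cv2.connectedComponentsWithStats(m)
for i in range(1,n):
    if st[i,4]>40:
        d=wr(c[i]);print(c[i],st[i],o+d*(.131-o[2])/d[2])
for d in silhouettes("holder",w): print("holder",d["conf"],d["bbox"])
for d in silhouettes("probe",w): print("probe",d["conf"],d["bbox"])
cv2.imwrite("pics/w1.png",w["image"][:,:,::-1])
E
```

```text
[0.4632 0.4043 0.3713] [0.4826 0.3312 0.1989]
[263.9242 196.7509] [255 188  19  19 277] [0.4918 0.3323 0.131 ]
holder 0.73 [227.9, 130.2, 299.1, 215.1]
probe 0.86 [170.4, 300.0, 191.4, 339.2]
probe 0.72 [248.0, 163.2, 280.0, 213.3]
```

View pics/w1.png

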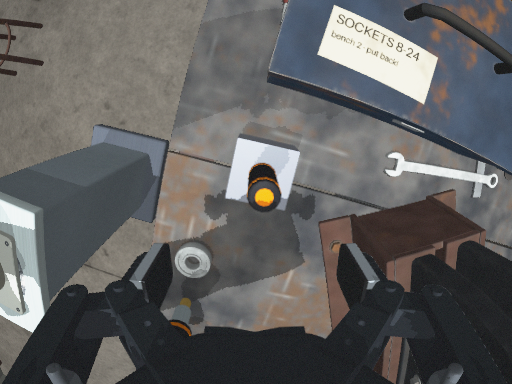

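The wrist view shows the probe cap at (264,197), centred in the holder and free of obstacles, which gives (0.492, 0.332). That agrees with the first measurement. Now I go down and grip.

>>> {"op": "drive_tool", "data": {"increments": [[[10,0.5,0],[0,0,0],1],[[0,0,-20],[0,0,0],1],[[0,0,-25],[0,0,0],1],[[0,0,-25],[0,0,0],1],[[0,0,-25],[0,0,0],1],[[0,0,-15],[0,0,0],1],[[0,0,-10],[0,0,0],1],[[0,0,0],[0,0,0],1]]}}

```text
clock: 3.55
eef_pos: [0.4896, 0.3313, 0.0775]
tool_rot: [0.604, 0.797, -0.002, -0.001]
ft_force: [-0.3, -1.3, -0.5]
grip_width: 0.0853
grasp_force: 0.0
```

>>> {"op": "drive_tool", "data": {"increments": [[[0,0,0],[0,0,0],0.6],[[0,0,0],[0,0,0],0.4],[[0,0,0],[0,0,0],0.2],[[0,0,0],[0,0,0],0],[[0,0,0],[0,0,0],0],[[0,0,0],[0,0,0],0],[[0,0,0],[0,0,0],0],[[0,0,0],[0,0,0],0]]}}

```text
clock: 4.22
eef_pos: [0.4928, 0.3327, 0.0811]
tool_rot: [0.604, 0.797, 0.001, 0.0]
ft_force: [-0.7, -0.4, 5.8]
grip_width: 0.0276
grasp_force: 59.2
```

>>> {"op": "drive_tool", "data": {"increments": [[[0,0,5],[0,0,0],0],[[0,0,10],[0,0,0],0],[[0,0,15],[0,0,0],0],[[0,0,20],[0,0,0],0],[[0,0,20],[0,0,0],0],[[0,0,20],[0,0,0],0],[[0,0,15],[0,0,0],0],[[0,0,0],[0,0,0],0]]}}

```text
clock: 4.88
eef_pos: [0.4937, 0.3332, 0.1889]
tool_rot: [0.604, 0.797, 0.003, 0.001]
ft_force: [0.0, -0.1, -0.3]
grip_width: 0.0277
grasp_force: 59.7
```

```bash
python3 - <<'E'
from h import *
np.set_printoptions(precision=4,suppress=True)
s=camera("side");t=camera("top");o=get_obs();print(o["eef_pos"],o["ft_force"],o["ft_torque"],o["grip_width"],o["grasp_force"])
for c in(s,t):
  for q in("probe","foot_ball"):
    for d in silhouettes(q,c): print(q,d["conf"],d["bbox"])
u=proj(s,o["eef_pos"])[0].astype(int);print(u)
x0,y0=max(u[0]-75,0),max(u[1]-60,0)
v=proj(t,o["eef_pos"])[0].astype(int);x1,y1=max(v[0]-75,0),max(v[1]-60,0)
print(x0,y0,x1,y1,v)
a=np.hstack([s["image"][y0:y0+120,x0:x0+100],t["image"][y1:y1+120,x1:x1+100]])
cv2.imwrite("pics/l1.png",cv2.resize(a[:,:,::-1],None,fx=4,fy=4,interpolation=cv2.INTER_CUBIC))
E
```

```text
[0.4921 0.3322 0.1849] [ 0.3297  0.93   -1.6264] [ 0.0265 -0.0072 -0.0092] 0.02794322027804035 59.69593405723572
probe 0.87 [258.4, 111.3, 278.5, 166.1]
probe 0.86 [289.4, 144.4, 312.4, 197.6]
probe 0.77 [350.6, 246.3, 371.5, 264.8]
probe 0.83 [244.8, 219.4, 266.0, 237.8]
probe 0.69 [294.1, 217.2, 316.3, 237.9]
probe 0.53 [139.0, 194.4, 153.1, 213.2]
[360 251]
285 191 68 144 [143 204]
```

View pics/l1.png

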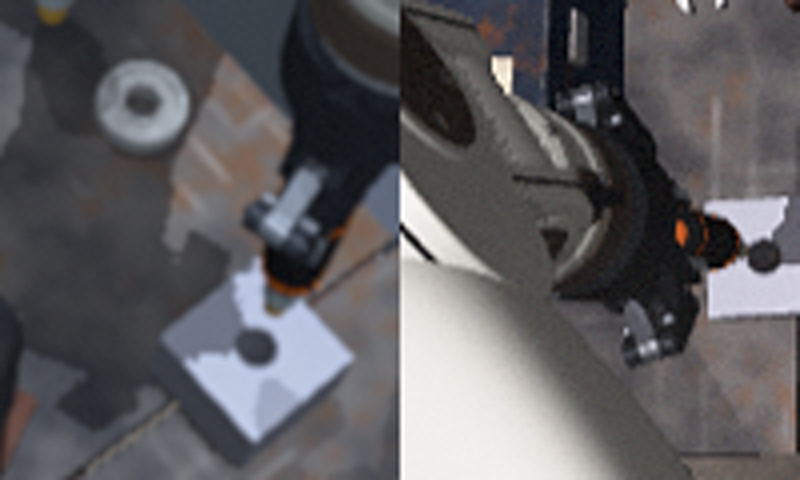

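The crop shows the probe held upright in the fingers and clear of the empty hole, with the foot at about (273,312). I check the neighbours' heights and the foot's offset before the transfer.

```bash
python3 - <<'E'
from h import *
import pickle
np.set_printoptions(precision=4,suppress=True)
s,t=pickle.load(open('c.pkl','rb'));k=512/800
for n,a,b in(("p1",(422,184),(480,354)),("p2",(473,234),(399,356)),("tin",(259,191),(599,239)),("press corner",(372,480),(240,165))):
    print(n,tri(s,np.array(a)*k,t,np.array(b)*k))
q=(np.array((273,313))+.5)/4-.5+(285,191);print("foot px",q,proj(s,[[.4925,.3322,z] for z in(.1,.104,.108,.112)]))
q=(np.array((345,255))+.5)/4-.5+(68,144);print(q,proj(t,[[.4925,.3322,z] for z in(.1,.108)]))
E
```

```text
p1 (array([ 0.4422, -0.015 ,  0.1795]), np.float64(0.002105795318713214))
p2 (array([0.4399, 0.0946, 0.1854]), np.float64(0.002812024222270117))
tin (array([ 0.6116, -0.1999,  0.1001]), np.float64(0.0038341788537058696))
press corner (array([0.7163, 0.3006, 0.1954]), np.float64(0.031498423056039504))
foot px [352.875 268.875] [[352.7138 268.9246]
 [353.0363 268.1889]
 [353.3612 267.4477]
 [353.6886 266.701 ]]
[153.875 207.375] [[153.4825 206.7791]
 [152.5774 206.5637]]
```

>>> {"op": "drive_tool", "data": {"increments": [[[10,0,12],[0,0,0],0],[[15,-10,13],[0,0,0],0],[[15,-20,0],[0,0,0],0],[[15,-25,0],[0,0,0],0],[[15,-30,0],[0,0,0],0],[[15,-30,0],[0,0,0],0],[[0,-30,0],[0,0,0],0],[[0,-30,0],[0,0,0],0]]}}

```text
clock: 5.85
eef_pos: [0.5769, 0.1554, 0.2078]
tool_rot: [0.604, 0.797, -0.001, -0.001]
ft_force: [-0.2, 0.0, -1.7]
grip_width: 0.0281
grasp_force: 59.8
```

>>> {"op": "drive_tool", "data": {"increments": [[[0,-30,0],[0,0,0],0],[[0,-30,0],[0,0,0],0],[[0,-30,0],[0,0,0],0],[[0,-30,0],[0,0,0],0],[[0,-25,0],[0,0,0],0],[[0,-20,0],[0,0,0],0],[[0,-15,0],[0,0,0],0],[[0,-8,0],[0,0,0],0]]}}

```text
clock: 6.52
eef_pos: [0.5762, -0.033, 0.2085]
tool_rot: [0.605, 0.796, -0.001, -0.001]
ft_force: [0.2, -0.1, -1.8]
grip_width: 0.0278
grasp_force: 59.8
```

>>> {"op": "drive_tool", "data": {"increments": [[[0,0,0],[0.81,-2.89,0],0],[[0,0,0],[0.81,-2.89,0],0],[[0,0,0],[0.81,-2.89,0],0],[[0,0,0],[0.81,-2.89,0],0],[[0,0,0],[0.81,-2.88,0],0],[[0,0,-15],[0,0,0],0],[[0,0,-15],[0,0,0],0],[[0,0,0],[0,0,0],0]]}}

```text
clock: 7.18
eef_pos: [0.5736, -0.0302, 0.1756]
tool_rot: [0.599, 0.791, 0.102, 0.076]
ft_force: [-0.2, -0.3, -2.2]
grip_width: 0.0281
grasp_force: 60.0
```

```bash
cat > st.py <<'E'
from h import *
import pickle
from scipy.spatial.transform import Rotation as R
np.set_printoptions(precision=4,suppress=True)
p,M=pickle.load(open('plate.pkl','rb'))
o=get_obs();T=R.from_quat(o["tool_rot"]).as_matrix()
print(o["clock"],"tcp",o["eef_pos"],"F plate",M.T@o["ft_force"],"T",o["ft_torque"],"grip",o["grip_width"],o["grasp_force"])
print("tcp in plate",M.T@(o["eef_pos"]-p),"foot(78)",M.T@(o["eef_pos"]+.078*T[:,2]-p),"tool z in plate",M.T@T[:,2],"y",M.T@T[:,1])
E
cat > look.py <<'E'
from st import *
import sys
s=camera("side");t=camera("top")
F=o["eef_pos"]+.078*T[:,2];a=[]
for c in(s,t):
    u=proj(c,F)[0];x0,y0=(u-(40,40)).astype(int);print(x0,y0,u);a.append(c["image"][y0:y0+80,x0:x0+80,::-1])
cv2.imwrite(sys.argv[1],cv2.resize(np.hstack(a),None,fx=5,fy=5,interpolation=cv2.INTER_CUBIC))
E
python3 look.py pics/m1.png
```

```text
7.1833 tcp [ 0.5736 -0.0302  0.1756] F plate [-0.8022 -0.2425 -2.1035] T [-0.0862  0.4249  0.0144] grip 0.028107284316886815 60.00135362148285
tcp in plate [0.009  0.0016 0.1244] foot(78) [0.0084 0.0018 0.0464] tool z in plate [-0.0071  0.0028 -1.    ] y [ 1.     -0.0002 -0.0071]
171 129 [211.6548 169.0322]
267 122 [307.1349 162.5302]
```

View pics/m1.png

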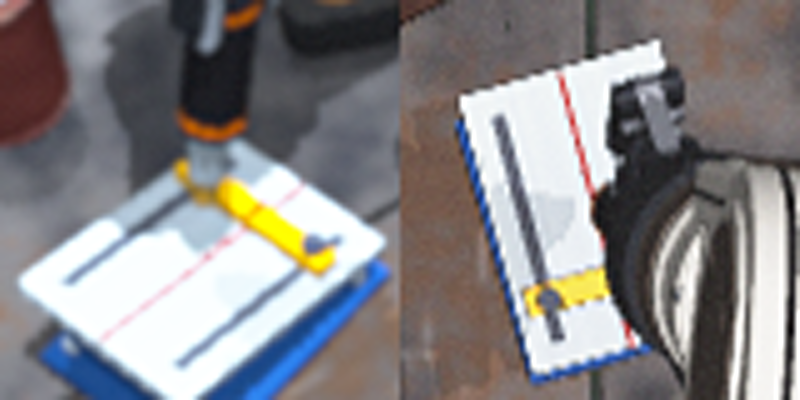

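>>> {"op": "drive_tool", "data": {"increments": [[[1.25,0.35,-4.83],[0,0,0],0],[[1.25,0.35,-4.83],[0,0,0],0],[[1.25,0.35,-4.83],[0,0,0],0],[[1.25,0.35,-4.83],[0,0,0],0],[[1.25,0.35,-4.83],[0,0,0],0],[[1.25,0.35,-4.83],[0,0,0],0],[[1.25,0.35,-4.83],[0,0,0],0],[[0,0,0],[0,0,0],0]]}}

```text
clock: 7.95
eef_pos: [0.5851, -0.0283, 0.1442]
tool_rot: [0.599, 0.79, 0.103, 0.078]
ft_force: [0.3, 0.4, -1.7]
grip_width: 0.0279
grasp_force: 60.0
```

```bash
python3 look.py pics/m2.png;sleep 0; python3 st.py
```

```text
7.95 tcp [ 0.5851 -0.0283  0.1442] F plate [-0.0924  0.328  -1.721 ] T [-0.1611  0.3998  0.0169] grip 0.02791013436735586 60.00209033489227
tcp in plate [0.012  0.0003 0.091 ] foot(78) [0.0119 0.0003 0.013 ] tool z in plate [-0.0022  0.0008 -1.    ] y [ 1.      0.     -0.0022]
169 139 [209.0314 179.6623]
265 119 [305.1672 159.7445]
8.05 tcp [ 0.5856 -0.0284  0.1454] F plate [-0.8382 -0.6906 -2.1696] T [-0.1306  0.2903 -0.0005] grip 0.027950222564476438 60.001970529556274
tcp in plate [0.0127 0.0001 0.0921] foot(78) [0.0127 0.0001 0.0141] tool z in plate [-0.0008  0.0002 -1.    ] y [ 1.      0.0001 -0.0008]
```

View pics/m2.png

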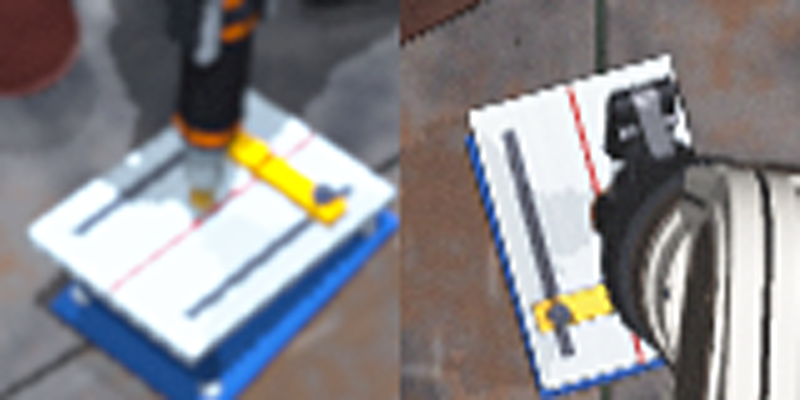

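The crop shows the foot at (201,208), just above the line. Dropped along the normal it lands on the line, so I lower it slowly until it touches.

>>> {"op": "drive_tool", "data": {"increments": [[[0.75,0.2,-2.9],[0,0,0],0],[[0.75,0.2,-2.9],[0,0,0],0],[[0.75,0.2,-2.9],[0,0,0],0],[[0,0,0],[0,0,0],0],[[0,0,0],[0,0,0],0]]}}

```text
clock: 8.47
eef_pos: [0.5878, -0.0278, 0.1368]
tool_rot: [0.599, 0.79, 0.104, 0.079]
ft_force: [-0.6, -0.4, -1.4]
grip_width: 0.028
grasp_force: 60.0
```

>>> {"op": "drive_tool", "data": {"increments": [[[0.25,0.07,-0.97],[0,0,0],0],[[0.25,0.07,-0.97],[0,0,0],0],[[0,0,0],[0,0,0],0],[[0,0,0],[0,0,0],0]]}}

```text
clock: 8.8
eef_pos: [0.5885, -0.0277, 0.1351]
tool_rot: [0.599, 0.79, 0.104, 0.079]
ft_force: [-0.1, 1.1, -1.4]
grip_width: 0.0279
grasp_force: 60.0
```

>>> {"op": "drive_tool", "data": {"increments": [[[0.25,0.07,-0.97],[0,0,0],0],[[0.25,0.07,-0.97],[0,0,0],0],[[0,0,0],[0,0,0],0],[[0,0,0],[0,0,0],0]]}}

```text
clock: 9.13
eef_pos: [0.5892, -0.0276, 0.1336]
tool_rot: [0.599, 0.79, 0.104, 0.079]
ft_force: [-1.2, 0.5, 1.0]
grip_width: 0.0277
grasp_force: 60.2
```

```bash
python3 st.py
```

```text
9.1333 tcp [ 0.5892 -0.0276  0.1336] F plate [-0.6991  0.7939  1.1774] T [-0.1924  0.4492 -0.0114] grip 0.02768688361736234 60.22388219833374
tcp in plate [ 0.0132 -0.0002  0.0797] foot(78) [ 0.0132 -0.0002  0.0017] tool z in plate [ 0.0004 -0.0003 -1.    ] y [1.     0.0001 0.0004]
```

Contact made at about 3 N, roughly 40 mm above the stop. I press in about 1.5 mm more, then slide slowly.

>>> {"op": "drive_tool", "data": {"increments": [[[0.2,0.05,-0.75],[0,0,0],0],[[0.2,0.05,-0.75],[0,0,0],0],[[0,0,0],[0,0,0],0],[[0,0,0],[0,0,0],0]]}}

```text
clock: 9.47
eef_pos: [0.5896, -0.0275, 0.1319]
tool_rot: [0.599, 0.79, 0.104, 0.079]
ft_force: [-0.8, 0.8, 1.1]
grip_width: 0.0277
grasp_force: 60.2
```

>>> {"op": "drive_tool", "data": {"increments": [[[-0.93,-0.26,-0.26],[0,0,0],0],[[-0.93,-0.26,-0.26],[0,0,0],0],[[-0.93,-0.26,-0.26],[0,0,0],0],[[-0.93,-0.26,-0.26],[0,0,0],0],[[-0.93,-0.26,-0.26],[0,0,0],0],[[-0.93,-0.26,-0.26],[0,0,0],0],[[-0.93,-0.26,-0.26],[0,0,0],0],[[-0.93,-0.26,-0.26],[0,0,0],0]]}}

```text
clock: 10.13
eef_pos: [0.5821, -0.0296, 0.1298]
tool_rot: [0.599, 0.79, 0.104, 0.079]
ft_force: [1.6, -0.3, 2.7]
grip_width: 0.0279
grasp_force: 60.3
```

```bash
python3 st.py
```

```text
10.1333 tcp [ 0.5821 -0.0296  0.1298] F plate [ 2.0867 -0.7603  2.2405] T [ 0.0991 -0.4838 -0.0035] grip 0.027921958177168416 60.30445754528046
tcp in plate [ 0.0052 -0.0001  0.078 ] foot(78) [ 0.0053 -0.0002 -0.    ] tool z in plate [ 0.0006 -0.0002 -1.    ] y [1.     0.0002 0.0006]
```

>>> {"op": "drive_tool", "data": {"increments": [[[-0.93,-0.26,-0.26],[0,0,0],0],[[-0.93,-0.26,-0.26],[0,0,0],0],[[-0.93,-0.26,-0.26],[0,0,0],0],[[-0.93,-0.26,-0.26],[0,0,0],0],[[-0.93,-0.26,-0.26],[0,0,0],0],[[-0.93,-0.26,-0.26],[0,0,0],0],[[-0.93,-0.26,-0.26],[0,0,0],0],[[-0.93,-0.26,-0.26],[0,0,0],0]]}}

```text
clock: 10.8
eef_pos: [0.5744, -0.0317, 0.1275]
tool_rot: [0.599, 0.79, 0.104, 0.079]
ft_force: [1.3, 1.2, 3.1]
grip_width: 0.0282
grasp_force: 60.3
```

>>> {"op": "drive_tool", "data": {"increments": [[[-0.93,-0.26,-0.26],[0,0,0],0],[[-0.93,-0.26,-0.26],[0,0,0],0],[[-0.93,-0.26,-0.26],[0,0,0],0],[[-0.93,-0.26,-0.26],[0,0,0],0],[[-0.93,-0.26,-0.26],[0,0,0],0],[[-0.93,-0.26,-0.26],[0,0,0],0],[[-0.47,-0.13,-0.13],[0,0,0],0],[[-0.47,-0.13,-0.13],[0,0,0],0]]}}

```text
clock: 11.47
eef_pos: [0.5679, -0.0335, 0.1257]
tool_rot: [0.599, 0.79, 0.104, 0.079]
ft_force: [1.5, 0.1, 2.2]
grip_width: 0.028
grasp_force: 60.3
```

>>> {"op": "drive_tool", "data": {"increments": [[[-0.47,-0.13,-0.13],[0,0,0],0],[[-0.47,-0.13,-0.13],[0,0,0],0],[[-0.47,-0.13,-0.13],[0,0,0],0],[[-0.47,-0.13,-0.13],[0,0,0],0],[[-0.47,-0.13,-0.13],[0,0,0],0],[[-0.47,-0.13,-0.13],[0,0,0],0],[[-0.47,-0.13,-0.13],[0,0,0],0],[[-0.47,-0.13,-0.13],[0,0,0],0]]}}

```text
clock: 12.13
eef_pos: [0.5642, -0.0345, 0.1247]
tool_rot: [0.599, 0.79, 0.104, 0.079]
ft_force: [1.1, -0.1, 2.3]
grip_width: 0.0278
grasp_force: 60.3
```

```bash
python3 look.py pics/m3.png
```

```text
12.1333 tcp [ 0.5642 -0.0345  0.1247] F plate [ 1.5823 -0.4123  1.9381] T [ 0.1429 -0.486   0.005 ] grip 0.02784505553682165 60.31130254268646
tcp in plate [-0.0141 -0.      0.0778] foot(78) [-0.0141 -0.     -0.0002] tool z in plate [-0. -0. -1.] y [ 1.      0.0001 -0.    ]
176 137 [216.0829 177.7173]
267 129 [307.2028 169.4945]
```

View pics/m3.png

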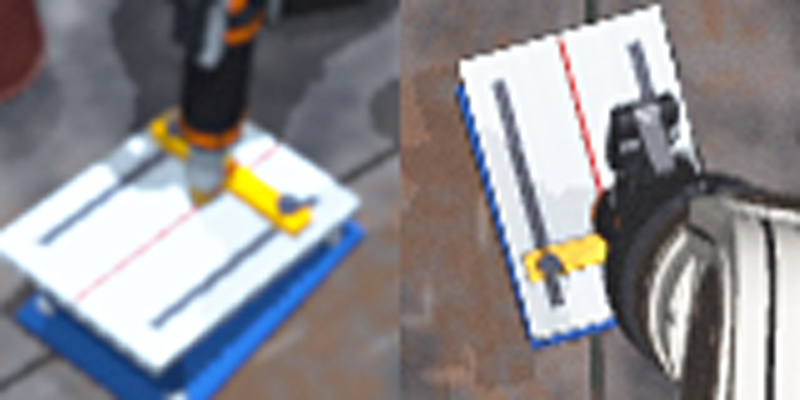

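The foot is on the line at (203,200), just short of the bar. I slow down for the last few millimetres.

>>> {"op": "drive_tool", "data": {"increments": [[[-0.4,-0.11,-0.11],[0,0,0],0],[[-0.4,-0.11,-0.11],[0,0,0],0],[[-0.4,-0.11,-0.11],[0,0,0],0],[[-0.4,-0.11,-0.11],[0,0,0],0],[[-0.4,-0.11,-0.11],[0,0,0],0],[[-0.4,-0.11,-0.11],[0,0,0],0],[[-0.4,-0.11,-0.11],[0,0,0],0],[[-0.4,-0.11,-0.11],[0,0,0],0]]}}

```text
clock: 12.9
eef_pos: [0.561, -0.0354, 0.1238]
tool_rot: [0.599, 0.79, 0.104, 0.079]
ft_force: [1.4, 0.3, 2.6]
grip_width: 0.0278
grasp_force: 60.3
```

>>> {"op": "drive_tool", "data": {"increments": [[[-0.3,-0.08,-0.08],[0,0,0],0],[[-0.3,-0.08,-0.08],[0,0,0],0],[[-0.3,-0.08,-0.08],[0,0,0],0],[[-0.3,-0.08,-0.08],[0,0,0],0]]}}

```text
clock: 13.23
eef_pos: [0.5598, -0.0357, 0.1235]
tool_rot: [0.599, 0.79, 0.104, 0.079]
ft_force: [1.2, 1.5, 2.7]
grip_width: 0.0275
grasp_force: 60.3
```

>>> {"op": "drive_tool", "data": {"increments": [[[-0.3,-0.08,-0.08],[0,0,0],0],[[-0.3,-0.08,-0.08],[0,0,0],0],[[-0.3,-0.08,-0.08],[0,0,0],0]]}}

```text
clock: 13.48
eef_pos: [0.5589, -0.0359, 0.1233]
tool_rot: [0.599, 0.79, 0.104, 0.079]
ft_force: [1.4, 0.3, 2.3]
grip_width: 0.0281
grasp_force: 60.3
```

```bash
python3 st.py
```

```text
13.4833 tcp [ 0.5589 -0.0359  0.1233] F plate [ 2.0094 -0.1301  1.8232] T [ 0.12   -0.393   0.0255] grip 0.028064576279124974 60.307883620262146
tcp in plate [-0.0197  0.      0.0778] foot(78) [-0.0197  0.     -0.0002] tool z in plate [-0. -0. -1.] y [ 1.      0.0002 -0.    ]
```

>>> {"op": "drive_tool", "data": {"increments": [[[-0.3,-0.08,-0.08],[0,0,0],0],[[-0.3,-0.08,-0.08],[0,0,0],0],[[0,0,0],[0,0,0],0]]}}

```text
clock: 13.73
eef_pos: [0.5583, -0.0361, 0.1231]
tool_rot: [0.599, 0.79, 0.104, 0.079]
ft_force: [1.9, 0.7, 2.2]
grip_width: 0.028
grasp_force: 60.3
```

>>> {"op": "drive_tool", "data": {"increments": [[[-0.3,-0.08,-0.08],[0,0,0],0],[[-0.3,-0.08,-0.08],[0,0,0],0],[[0,0,0],[0,0,0],0]]}}

```text
clock: 13.98
eef_pos: [0.558, -0.0362, 0.1231]
tool_rot: [0.599, 0.79, 0.104, 0.079]
ft_force: [2.3, 0.7, 3.3]
grip_width: 0.0281
grasp_force: 60.3
```

```bash
python3 st.py
```

```text
13.9833 tcp [ 0.558  -0.0362  0.1231] F plate [3.1715 0.0258 2.5615] T [ 0.131  -0.6484  0.0002] grip 0.028081059612408837 60.302674770355225
tcp in plate [-0.0207  0.      0.078 ] foot(78) [-0.0206  0.     -0.    ] tool z in plate [ 0.0007 -0.0001 -1.    ] y [1.     0.0003 0.0007]
```

The move has stalled and Fx is rising, so the foot has reached the stop. I add a gentle push.

>>> {"op": "drive_tool", "data": {"increments": [[[-0.3,-0.08,-0.08],[0,0,0],0],[[-0.3,-0.08,-0.08],[0,0,0],0],[[0,0,0],[0,0,0],0]]}}

```text
clock: 14.23
eef_pos: [0.5577, -0.0363, 0.1232]
tool_rot: [0.599, 0.79, 0.104, 0.079]
ft_force: [3.5, -0.3, 3.0]
grip_width: 0.0275
grasp_force: 60.3
```

>>> {"op": "drive_tool", "data": {"increments": [[[-0.3,-0.08,-0.08],[0,0,0],0],[[-0.3,-0.08,-0.08],[0,0,0],0],[[0,0,0],[0,0,0],0]]}}

```text
clock: 14.48
eef_pos: [0.5574, -0.0365, 0.1232]
tool_rot: [0.599, 0.79, 0.105, 0.079]
ft_force: [4.5, 1.4, 3.2]
grip_width: 0.0281
grasp_force: 60.3
```

```bash
python3 st.py
```

```text
14.4833 tcp [ 0.5574 -0.0365  0.1232] F plate [5.397  0.094  1.8844] T [ 0.4236 -1.3578 -0.0028] grip 0.028058225903000535 60.3100848197937
tcp in plate [-0.0213 -0.0001  0.0782] foot(78) [-0.0212 -0.0001  0.0002] tool z in plate [ 0.0018 -0.0003 -1.    ] y [1.     0.0004 0.0018]
```

>>> {"op": "drive_tool", "data": {"increments": [[[-0.3,-0.08,-0.15],[0,0,0],0],[[0,0,-0.2],[0,0,0],0],[[0,0,0],[0,0,0],0],[[0,0,0],[0,0,0],0],[[0,0,0],[0,0,0],0],[[0,0,0],[0,0,0],0],[[0,0,0],[0,0,0],0],[[0,0,0],[0,0,0],0]]}}

```text
clock: 15.15
eef_pos: [0.5572, -0.0366, 0.1229]
tool_rot: [0.599, 0.79, 0.105, 0.08]
ft_force: [5.3, 1.9, 3.9]
grip_width: 0.0277
grasp_force: 60.4
```

```bash
python3 look.py pics/m4.png
```

```text
15.15 tcp [ 0.5572 -0.0366  0.1229] F plate [6.4874 0.3679 2.347 ] T [ 0.457  -1.6197  0.039 ] grip 0.027695755519844992 60.35640835762024
tcp in plate [-0.0216 -0.0001  0.078 ] foot(78) [-0.0214 -0.0002 -0.    ] tool z in plate [ 0.002  -0.0004 -1.    ] y [1.     0.0005 0.002 ]
178 136 [218.1541 176.0283]
268 132 [308.0317 172.3682]
```

View pics/m4.png

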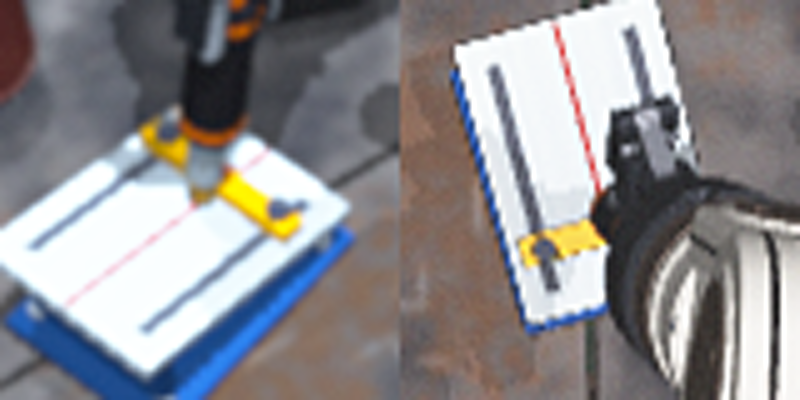

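The foot at (203,198) bears on the bar and sits on the line. The push on the stop is roughly 5 N and the press on the plate about 4 N, both steady, so I hand in.

```bash
python3 -c "
from workcell import *
print(job_done())"
```

```text
the job is handed in; nothing more can be done
None
```

I handed the job in at about 15 s, with the probe still gripped, square to the plate and its foot on the red line against the stop; the hand-in gave no verdict. My estimates at hand-in were about 4 N on the plate, about 5 N on the stop and the spring about 3.5 mm in.

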